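# Clear the pantry tray, stack the copper cups, restock the tray

## Robot

A 6-joint arm with a two-finger parallel gripper is mounted at the origin on the work surface. World frame = base frame: x ahead of the robot, y to its left, z up, the work surface at z = 0. Lengths are in m, angles in rad, forces in N, time in s.
With the tool pointing down it reaches from about 0.375 to 0.9 m from the base axis. Payload 3.1 kg.
Tool frame: the origin (TCP) lies at the very end of the fingers, on their centre line; the grasp point (between the pads) lies 19 mm behind it; z points along the fingers, y is the line along which they close (so a half turn about z gives the same grasp; the last joint's range is limited). The gripper opens to 85 mm and grips with 20 to 120 N. Pads are 22 mm wide; open, the fingers measure 114 mm over their backs; the gripper's body (76 mm by 85 mm) begins 54 mm behind the grasp point. The pads swing forward as they close: fully open they stand 13 mm farther back than shut.
Start: joints at [1.097, 0.527, 1.433, -0, 1.181, -0.178], TCP at [0.182, 0.598, 0.231] pointing down, gripper open.
Joint ranges: [-3.08, 3.08], [-0.75, 2.2], [0.22, 2.44], [-1.43, 4.57], [0, 2.65], [-2.85, 2.85]. Speed limits (rad/s): [2.79, 2.79, 3.14, 3.14, 3.14, 3.14].

## Interface

Orientations are given as a unit quaternion [x, y, z, w].
In Python, from station import sense, snapshot, camera_params, sign_off gives the robot as it stands.
- The arm moves only by the shell command python3 -m handwheel 'ROWS' [OPENING] [FORCE]. ROWS is JSON, a list that holds one entry, the list of rows, each a list of 4 numbers: the shift along the tool's x, y, z in units of 25 mm (1.0 is 25 mm), then the turn about the tool's z in units of 6 degrees (1.0 is 6 degrees). A call has 1 to 20 rows; each row shifts and turns the commanded pose from where the row before left it, along the tool's axes as they then stand; what a row does not reach is not made up. A row lasts 1/8 s, in which the tool goes at most 62.5 mm and 10.7 degrees, less where a joint would pass 70% of its speed; a pose out of reach is approached as far as the arm can. A call is refused whole if a number of a shift passes 1 or a number of a turn 1, either way. A call with a gripper value outside its range is refused whole. OPENING is the finger opening in mm, from 0 to 85.4, set as the call begins (- or left out, the last holds). The fingers move at their own pace and stop on an object; FORCE is the grip in N (left out, the last holds). Time passes only in rows, so rows that do not move let the fingers close. It gives the time, the measured TCP pose, the force, the opening and the grip force at its end, in the units of the state.
- sense(): the state, without advancing time (a new reading comes with each control period).
- snapshot(name): name is "side" or "top" or "wrist"; returns (picture, depth): 480x640x3 uint8, red, green, blue; 480x640 float32, m along the optical axis (not along the pixel's ray), 0 where there is no reading.
- camera_params(name): a dict with "mtx" (3x3 intrinsics, pixels), "extrinsics" (4x4, takes a point from camera to world coordinates); the wrist camera has in their place "hand_eye" (4x4, takes a point from camera to tool coordinates, whose origin is the TCP and whose axes are the flange's). Camera axes: x right, y up, looking along -z (the intrinsics and any distortion apply to the point x, -y, -z); pixel columns grow to the right and rows downward; lengths in m; the calibration is good to about 2 mm. A picture is of the moment at which its call begins: read the wrist's pose just before it. camera_params takes no time and is no camera call.
- sign_off(): hands the job in; it is judged then, once.
The state is a dict: "t": time; "q": joint angles; "qd": joint speeds; "tau": joint torques, N m; "tcp_pos": TCP position; "tool_rot": TCP orientation; "force": force on the tool from outside, world axes, zero at the start; "ft_torque": the same for the moment, N m; "finger_gap": opening from 0.0 (shut) to 1.0 (fully open); "gripper_force": force on a finger pad.
Only numpy, scipy, OpenCV 4.12 (cv2) and the standard library are available. Lean on these libraries where they do the work, as an engineer would, in place of code of your own. Each camera call takes 0.05 s, during which the arm holds its last target. There are 200 camera calls.

## Task

Two copper cups stand on the far side of the wooden tray, blocked by a jar and a pepper mill: first stand the jar and the mill on the cork mat, out of the way. Then nest the deep cup fully into the identical copper cup that stands alone on the counter, and the shallow cup fully into the deep one. Leave the stack upright; only then put the jar and the mill back upright in the tray, each exactly where it stood at the start (they are not interchangeable), let go of everything, and do not disturb the mug, the bowl or the tin.

Things in the scene. Friction and masses are not known exactly. Their poses are not given: they have to be found in the camera images.
- tray: Fixed low wooden tray, 170 (x) by 176 (y) mm, rim 16 mm high, inner floor 8 mm above the counter; x points to its far side (world x within 0.3 rad). Origin: centre of underside. Jar and mill stand in the near half (x about -34, y +36 and -36 mm, either way), the cups in the far half (x about +36, same y). With jar and mill gone, a gripper has finger room at the cups only along the tray's x.
- mat: Fixed flat cork mat on the counter, 220 (its x) by 130 (its y) by 4 mm thick, to the left or to the right of the tray; room for jar and mill side by side along its long x axis. Origin: centre of its underside; the top is 4 mm above it.
- jar: Tan round storage jar with a steel lid, 150 mm high, body 54 mm diameter; the lid is 52 mm diameter and takes up the top 28 mm (grip it there, above the cups). About 0.35 kg. Origin: centre of its underside, z up along its axis.
- mill: Dark wooden pepper mill, 158 mm high: foot 54 mm diameter, waisted body, a plain cylindrical head 44 mm diameter from 116 to 150 mm height (grip it there), and an 8 mm steel button on top. About 0.3 kg. Origin: centre of its underside, z up along its axis.
- deep_cup: Deep copper cup in the tray, 80 mm high: straight collar, 64 mm outside and 57 mm inside diameter, over the top 28 mm; below it a step in to a cone, 51 narrowing to 35 mm at the foot. Nested in a deep cup, its collar rests on the other's rim, its origin 28 mm above the other's origin. About 0.16 kg. Origin: centre of underside, z along its axis to the open mouth.
- shallow_cup: Shallow copper cup in the tray, 48 mm high: same collar (64 mm outside diameter, top 28 mm) over a cone only 20 mm high, 51 narrowing to 45 mm. Nested in a deep cup, its collar rests on the other's rim, its origin 60 mm above the other's. A deep cup does not fit fully into it. About 0.12 kg. Origin: centre of underside, z along its axis to the open mouth.
- base_cup: Copper cup of exactly the deep cup's shape (80 mm high, collar 64 mm outside diameter, inside diameter 57 mm), loose, standing alone with its mouth up on the counter on the other side of the tray from the mat. About 0.3 kg. Origin: centre of its underside, z up along its axis.
- mug: Bystander: white mug, 80 mm diameter, 90 mm high, handle at its +y. Origin: centre of its underside.
- bowl: Bystander: blue bowl, 130 mm diameter, 50 mm high. Origin: centre of its underside.
- tin: Bystander: plain square metal tin with a darker lid, 70 (x) by 100 (y) by 110 mm high. Origin: centre of its underside.
Not all that is in view belongs to the job. What is shaped like the deep_cup but turquoise is not meant. What is meant by the mill is not blue, and is the smaller of those in its own colour.

How it is judged:
By the outcome, as a careful person would: the job done as asked, in the order asked, and still so for the second after the job is handed in, with the robot touching nothing.
It also fails if it takes over 126 s, if anything falls off the work surface, if the arm or the gripper's body presses on something with over 40 N, if the wrist force passes 120 N, or if a joint passes its speed limit or range.

## Working session

There is one attempt and no reset: what is moved stays moved. The work goes in short steps, Python scripts to look and compute and a shell command to move; the robot and the scene stay as the last step left them, time stands still between calls to the robot, and variables do not carry over. Pictures are saved under pics/ and viewed, at most 14 in all, crops included, and the job is handed in when it is done.

```bash
ls; mkdir -p pics; cat > h.py <<'E'
import numpy as np, cv2
from station import sense, snapshot, camera_params
from scipy.spatial.transform import Rotation as R
def cam(name):
    s=sense(); p=camera_params(name); im,d=snapshot(name)
    if name=='wrist':
        T=np.eye(4);T[:3,:3]=R.from_quat(s['tool_rot']).as_matrix();T[:3,3]=s['tcp_pos'];E=T@np.array(p['hand_eye'])
    else: E=np.array(p['extrinsics'])
    return im,d,np.array(p['mtx']),E,p
def cloud(d,K,E):
    v,u=np.mgrid[:480,:640]
    P=np.stack([(u-K[0,2])/K[0,0]*d,-(v-K[1,2])/K[1,1]*d,-d],-1)
    return P@E[:3,:3].T+E[:3,3]
def save(n,im): cv2.imwrite('pics/'+n,im[...,::-1])
E
python3 - <<'E'
from h import *
for n in('top','side'):
    im,d,K,E,p=cam(n); save(n+'0.png',im); np.savez(n+'0.npz',im=im,d=d,K=K,E=E); print(p)
print(sense())
E
```

```text
pics
{'mtx': array([[540.51246887,   0.        , 322.14866493],
       [  0.        , 540.51246887, 232.08353631],
       [  0.        ,   0.        ,   1.        ]]), 'extrinsics': array([[ 0.00685851,  0.98501834, -0.17231319,  0.33457764],
       [-0.99995992,  0.00576411, -0.00685079,  0.10294805],
       [-0.00575492,  0.17235326,  0.98501839,  1.29806036],
       [ 0.        ,  0.        ,  0.        ,  1.        ]])}
{'mtx': array([[605.7930399 ,   0.        , 320.4751776 ],
       [  0.        , 605.7930399 , 245.54919862],
       [  0.        ,   0.        ,   1.        ]]), 'extrinsics': array([[ 0.83569685,  0.39521658, -0.3813327 ,  0.00208468],
       [-0.54911574,  0.58981757, -0.59210399, -0.80352061],
       [-0.00909259,  0.70421523,  0.70992833,  1.10660293],
       [ 0.        ,  0.        ,  0.        ,  1.        ]])}
{'t': 0.1, 'q': array([ 1.09751638e+00,  5.28376014e-01,  1.43379605e+00,  6.09402020e-06,
        1.18140815e+00, -1.78488341e-01]), 'qd': array([ 0.00079816, -0.00097494, -0.00506377,  0.00045917,  0.00108549,
        0.0002747 ]), 'tau': array([ 2.77529589e-04, -4.43306136e+01, -1.78586876e+01, -1.93330616e-04,
        3.86410975e-03, -1.59817386e-06]), 'tcp_pos': array([0.18124683, 0.59745642, 0.23042279]), 'tool_rot': array([ 1.46863747e-01,  9.89156233e-01, -9.40573155e-04, -3.20824613e-04]), 'force': array([-0.25404914, -0.28803521,  0.01956613]), 'ft_torque': array([-0.09558365,  0.0487978 , -0.00747513]), 'gripper_force': 0.0, 'finger_gap': 0.9965408958853776}
```

View pics/top0.png

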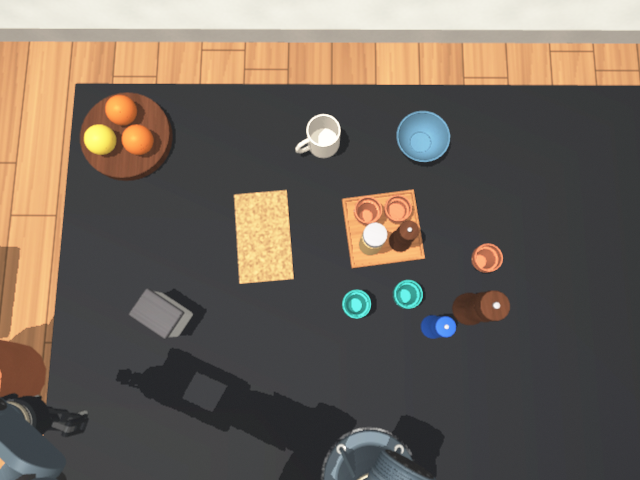

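View pics/side0.png

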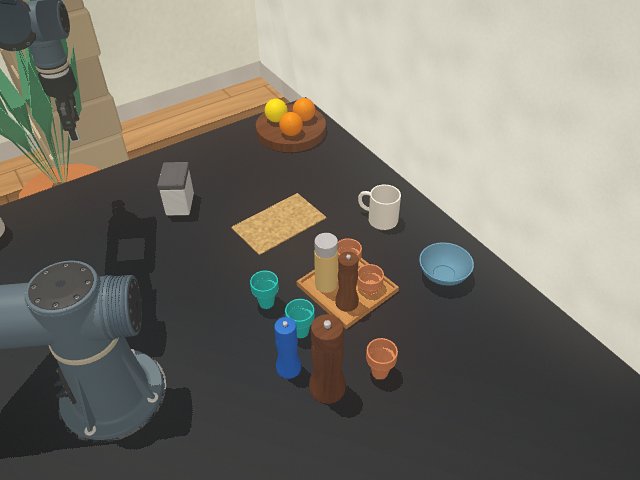

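Candidates in the top view:
- Mill: brown in the tray (410,232), big brown (495,306) and blue (440,326). I choose the smaller brown one, in the tray.
- Deep cup: copper (368,211), copper (398,209), base copper (487,258), turquoise (408,294) and (357,304). The deep one is one of the two copper cups in the tray, to be decided by rim height.

```bash
cat > m.py <<'E'
from h import *
from scipy.optimize import least_squares
def fit(P,r=None):
    f=lambda p:np.hypot(P[:,0]-p[0],P[:,1]-p[1])-(p[2] if r is None else r)
    c=np.median(P[:,:2],0); s=least_squares(f,[*c,.03] if r is None else c,loss='soft_l1',f_scale=.001)
    return np.round(s.x,4),len(P)
E
python3 - <<'E'
from m import *
px={'cupA':(368,211),'cupB':(398,209),'base':(487,258),'jar':(375,230),'mill':(409,228),'turq1':(408,294),'turq2':(357,304),'bigmill':(495,306),'blue':(445,327),'mug':(323,137),'bowl':(423,137),'tin':(162,312)}
z=np.load('top0.npz'); P=cloud(z['d'],z['K'],z['E'])
z2=np.load('side0.npz'); P2=cloud(z2['d'],z2['K'],z2['E']).reshape(-1,3)
print('counter z',[P[a,b,2].round(4) for a,b in((350,250),(150,550),(250,560))])
for n,(u,v) in px.items():
    w=26 if n=='bowl' or n=='tin' else 17
    Q=P[v-w:v+w,u-w:u+w].reshape(-1,3); Q=Q[Q[:,2]>.012]
    c0=P[v,u]
    Q=Q[np.hypot(*(Q-c0)[:,:2].T)<.05] if w==17 else Q
    zt=np.percentile(Q[:,2],98); T=Q[Q[:,2]>zt-.006]
    c,nn=fit(T)
    S=P2[(abs(P2[:,2]-zt)<.006)&(np.hypot(P2[:,0]-c[0],P2[:,1]-c[1])<.045)]
    print(n,'zt',zt.round(4),c,nn,'side',fit(S) if len(S)>8 else len(S), 'bb',T[:,:2].min(0).round(3),T[:,:2].max(0).round(3))
hsv=cv2.cvtColor(z['im'],cv2.COLOR_RGB2HSV)
for n,(a,b,c,d) in {'mat':(180,290,228,300),'tray':(185,270,335,430)}.items():
    m=np.zeros((480,640),np.uint8); s=hsv[a:b,c:d]; m[a:b,c:d]=((s[...,1]>60)&(s[...,2]>90))*255
    cnt=max(cv2.findContours(m,0,2)[0],key=cv2.contourArea)
    pts=cv2.boxPoints(cv2.minAreaRect(cnt)); print(n,pts.round(0).tolist())
    zz=.004 if n=='mat' else .016
    K,E=z['K'],z['E']
    for u,v in pts:
        r=E[:3,:3]@[(u-K[0,2])/K[0,0],-(v-K[1,2])/K[1,1],-1]; print((E[:3,3]+r*(zz-E[2,3])/r[2]).round(4))
im=z['im']; 
save('crop1.png',cv2.resize(im[180:350,330:520],None,fx=4,fy=3.5,interpolation=2))
E
```

```text
counter z [np.float64(0.0027), np.float64(-0.0007), np.float64(-0.0044)]
cupA zt 0.0897 [0.5987 0.0066 0.03  ] 125 side (array([0.6003, 0.0043, 0.0297]), 74) bb [ 0.568 -0.023] [0.629 0.037]
cupB zt 0.0585 [ 0.6105 -0.0666  0.0301] 111 side (array([ 0.6112, -0.0686,  0.0301]), 102) bb [ 0.579 -0.097] [ 0.642 -0.023]
base zt 0.0825 [ 0.4915 -0.2659  0.03  ] 132 side (array([ 0.4921, -0.2678,  0.0301]), 140) bb [ 0.46  -0.297] [ 0.523 -0.234]
jar zt 0.1615 [ 0.53   -0.0028  0.018 ] 362 side (array([ 0.5307, -0.0056,  0.018 ]), 229) bb [ 0.505 -0.028] [0.555 0.022]
mill zt 0.1628 [ 0.5392 -0.076   0.0148] 191 side (array([ 0.5414, -0.0762,  0.0141]), 142) bb [ 0.52  -0.096] [ 0.559 -0.053]
turq1 zt 0.0829 [ 0.4077 -0.0826  0.0299] 109 side (array([ 0.4086, -0.0848,  0.03  ]), 109) bb [ 0.377 -0.114] [ 0.437 -0.052]
turq2 zt 0.0828 [0.3851 0.0332 0.03  ] 117 side (array([0.3859, 0.0308, 0.03  ]), 113) bb [0.354 0.003] [0.416 0.064]
bigmill zt 0.22 [ 0.3787 -0.2344  0.005 ] 42 side (array([ 0.3782, -0.2371,  0.0051]), 45) bb [ 0.373 -0.244] [ 0.385 -0.222]
blue zt 0.156 [ 0.336  -0.1484  0.0147] 131 side (array([ 0.3392, -0.1523,  0.0137]), 112) bb [ 0.315 -0.168] [ 0.356 -0.128]
mug zt 0.0918 [0.7889 0.1102 0.0373] 94 side (array([0.7891, 0.1076, 0.0377]), 132) bb [0.752 0.073] [0.815 0.149]
bowl zt 0.0528 [ 0.7892 -0.1305  0.0619] 234 side 0 bb [ 0.335 -0.192] [0.855 0.103]
tin zt 0.114 [0.3616 0.4701 0.0322] 1044 side (array([0.3602, 0.468 , 0.0294]), 349) bb [0.31  0.103] [0.413 0.517]
mat [[231.0, 193.0], [287.0, 189.0], [294.0, 279.0], [238.0, 284.0]]
[0.6567 0.3367 0.004 ]
[0.6686 0.2    0.004 ]
[0.4455 0.1787 0.004 ]
[0.4341 0.3115 0.004 ]
tray [[341.0, 198.0], [415.0, 188.0], [425.0, 258.0], [350.0, 269.0]]
[0.644  0.0673 0.016 ]
[ 0.6705 -0.1145  0.016 ]
[ 0.4964 -0.1336  0.016 ]
[0.471  0.0441 0.016 ]
```

View pics/crop1.png

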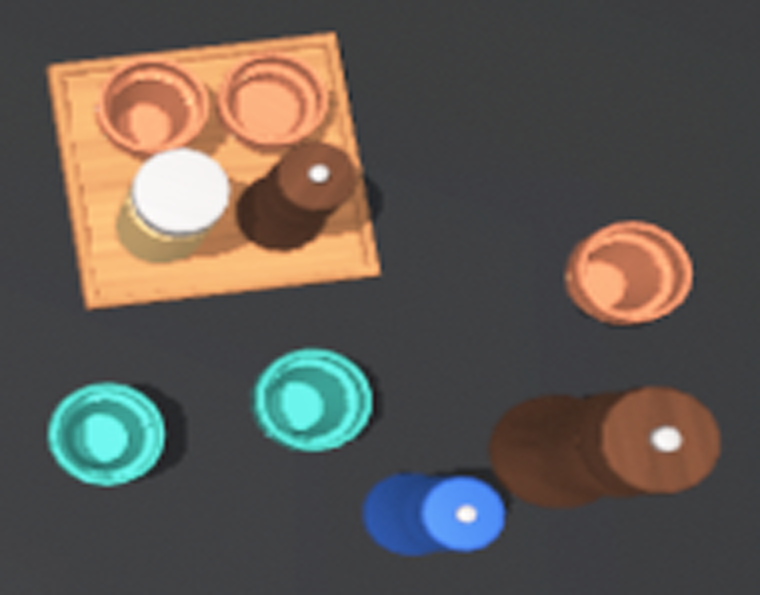

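The crop shows the deep cup at top view (368,211), rim z 0.090. The shallow cup is at (398,209), rim z 0.058, the small brown mill at (409,228) and the base cup at (487,258). Next I turn the tool to the tray yaw (about 0.13 rad) and go to the jar.

```bash
cat > go.py <<'E'
import sys; from h import *
def go(x,y,z,yaw=None):
    s=sense(); M=R.from_quat(s['tool_rot']).as_matrix(); y0=np.arctan2(M[1,1],M[0,1])
    yaw=y0 if yaw is None else yaw; a=np.arctan2(np.sin(y0-yaw),np.cos(y0-yaw))
    M2=M@R.from_rotvec([0,0,a]).as_matrix()
    print('t',round(s['t'],2),'tcp',s['tcp_pos'].round(4),'yaw',round(y0,3),'F',s['force'].round(1),'gap',round(s['finger_gap']*85.4,1),'gf',round(s['gripper_force'],1))
    print('turn units',round(np.degrees(a)/6,2),'shift units',(M2.T@(np.array([x,y,z])-s['tcp_pos'])/.025).round(2))
if len(sys.argv)>3: go(*map(float,sys.argv[1:]))
E
python3 -m handwheel '[[[0,0,0,1],[0,0,0,1],[0,0,0,1],[0,0,0,1],[0,0,0,1],[0,0,0,1],[0,0,0,1],[0,0,0,1],[0,0,0,1],[0,0,0,1],[0,0,0,0.95],[0,0,0,0]]]' 85; python3 go.py 0.5305 -0.004 0.231 0.13
```

```text
t: 1.6
tcp_pos: [0.1814, 0.5977, 0.2308]
tool_rot: [0.66, 0.752, -0.001, 0.0]
force: [0.1, 0.6, 0.4]
finger_gap: 0.997
gripper_force: 0.0
t 1.6 tcp [0.1814 0.5977 0.2308] yaw 0.13 F [0.1 0.6 0.4] gap 85.1 gf 0.0
turn units 0.0 shift units [-2.568e+01  1.073e+01  1.000e-02]
```

```bash
python3 -m handwheel '[[[-1,0.42,0,0],[-1,0.42,0,0],[-1,0.42,0,0],[-1,0.42,0,0],[-1,0.42,0,0],[-1,0.42,0,0],[-1,0.42,0,0],[-1,0.42,0,0],[-1,0.42,0,0],[-1,0.42,0,0],[-1,0.42,0,0],[-1,0.42,0,0],[-1,0.42,0,0],[-1,0.42,0,0],[-1,0.42,0,0],[-1,0.42,0,0],[-1,0.42,0,0],[-1,0.42,0,0],[-1,0.42,0,0],[-1,0.42,0,0]]]' >/dev/null
python3 -m handwheel '[[[-1,0.4,0,0],[-1,0.4,0,0],[-1,0.4,0,0],[-1,0.4,0,0],[-1,0.4,0,0],[-0.68,0.33,0,0],[0,0,0,0]]]' >/dev/null;python3 go.py 0.5305 -0.004 0.12 0.13
python3 - <<'E'
from h import *
im,d,K,E,p=cam('wrist'); save('w1.png',im); np.savez('w1.npz',d=d,K=K,E=E,im=im)
E
```

```text
t 4.97 tcp [ 0.531  -0.0049  0.2312] yaw 0.128 F [-0.3  0.7  0.2] gap 85.0 gf 0.0
turn units -0.02 shift units [ 0.04 -0.02  4.45]
```

View pics/w1.png

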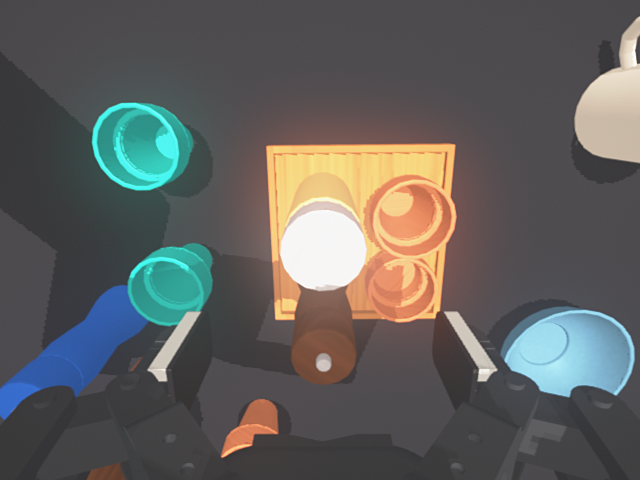

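The wrist view shows the jar lid at (323,248), laterally centred between the fingers at (180..465). The mill button is at (323,362). I'll cross-check positions with wrist depth.

```bash
python3 - <<'E'
from m import *
z=np.load('w1.npz'); P=cloud(z['d'],z['K'],z['E']).reshape(-1,3)
for n,c,zr in (('jar',(.5305,-.004),(.152,.166)),('deep',(.599,.005),(.082,.094)),('shal',(.611,-.068),(.050,.062)),('turq1',(.408,-.084),(.077,.086))):
    S=P[(P[:,2]>zr[0])&(P[:,2]<zr[1])&(np.hypot(P[:,0]-c[0],P[:,1]-c[1])<.04)]
    print(n,fit(S),S[:,:2].min(0).round(4),S[:,:2].max(0).round(4),(S[:,:2].min(0)+S[:,:2].max(0))/2, np.median(S[:,2]))
E
```

```text
jar (array([ 0.5332, -0.0011,  0.0182]), 5629) [ 0.5077 -0.0274] [0.559  0.0236] [ 0.53335286 -0.00194291] 0.1590778983515493
deep (array([0.6018, 0.0076, 0.0298]), 1489) [ 0.5707 -0.0243] [0.6341 0.0389] [0.60241028 0.0073179 ] 0.08862848971470383
shal (array([ 0.6138, -0.0654,  0.0298]), 1089) [ 0.5826 -0.0972] [ 0.6459 -0.035 ] [ 0.61425476 -0.06610533] 0.056417125806716706
turq1 (array([ 0.4117, -0.0819,  0.0299]), 1040) [ 0.3799 -0.1145] [ 0.443  -0.0504] [ 0.4114509  -0.08241152] 0.08055112686901553
```

```bash
python3 -m handwheel '[[[0.06,0.02,1,0],[0,0,1,0],[0,0,1,0],[0,0,1,0],[0,0,0.45,0],[0,0,0,0],[0,0,0,0]]]' >/dev/null;python3 go.py 0.5315 -0.0035 0.12
python3 -m handwheel '[[[0,0,0,0],[0,0,0,0],[0,0,0,0],[0,0,0,0],[0,0,0,0],[0,0,0,0]]]' 0 50 >/dev/null;python3 go.py 0.606 0.263 0.19 0.105
```

```text
t 5.9 tcp [ 0.5312 -0.0023  0.1209] yaw 0.13 F [-0.9  0.4  0.2] gap 84.9 gf 0.0
turn units 0.0 shift units [-0.05  0.    0.04]
t 6.65 tcp [ 0.5315 -0.0026  0.1211] yaw 0.129 F [-0.1  0.2  5.4] gap 51.2 gf 51.8
turn units 0.23 shift units [10.25  4.08 -2.76]
```

Jar gripped at TCP (0.5315,-0.0026,0.1211). Lift and carry it to the mat.

```bash
python3 -m handwheel '[[[0,0,-1,0],[0,0,-1,0],[0,0,-1,0],[1,0.38,0,0],[1,0.38,0,0],[1,0.38,0,0],[1,0.38,0,0],[1,0.38,0,0],[1,0.38,0,0],[1,0.38,0,0],[1,0.38,0,0],[1,0.38,0,0],[1,0.38,0,0],[0.35,0,0,0],[0,0,0,0]]]' >/dev/null; python3 go.py 0.606 0.263 0.118
```

```text
t 8.53 tcp [0.5904 0.2662 0.1943] yaw 0.13 F [-0.   0.7 -3. ] gap 50.7 gf 53.2
turn units 0.0 shift units [-0.21  0.61  3.05]
```

```bash
python3 -m handwheel '[[[-0.21,0.6,0.5,0],[0,0,1,0],[0,0,1,0],[0,0,0.3,0],[0,0,0.2,0],[0,0,0.05,0],[0,0,0,0]]]' >/dev/null; python3 go.py 0.606 0.263 0.117
```

```text
t 9.4 tcp [0.6077 0.2632 0.1197] yaw 0.129 F [ 0.2 -0.4 -2.1] gap 50.9 gf 53.2
turn units 0.0 shift units [ 0.   -0.07  0.11]
```

```bash
python3 -m handwheel '[[[0,0,0.1,0],[0,0,0.1,0],[0,0,0,0]]]' >/dev/null; python3 go.py 0.606 0.263 0.117
python3 -m handwheel '[[[0,0,0,0],[0,0,0,0],[0,0,0,0],[0,0,0,0],[0,0,0,0]]]' 85 >/dev/null;python3 go.py 0.5405 -0.0765 0.221
```

```text
t 9.78 tcp [0.6079 0.2635 0.1171] yaw 0.13 F [-1.6 -0.7 10.2] gap 51.1 gf 54.4
turn units 0.0 shift units [-0.01 -0.08  0.  ]
t 10.4 tcp [0.607  0.2631 0.1136] yaw 0.129 F [ 0.  -0.2  0.9] gap 85.1 gf 0.0
turn units 0.0 shift units [-13.13  -4.39  -4.29]
```

```bash
python3 -m handwheel '[[[0,0,-1,0],[0,0,-1,0],[0,0,-1,0],[0,0,-1,0],[-1,-0.33,-0.3,0],[-1,-0.33,0,0],[-1,-0.33,0,0],[-1,-0.33,0,0],[-1,-0.33,0,0],[-1,-0.33,0,0],[-1,-0.33,0,0],[-1,-0.33,0,0],[-1,-0.33,0,0],[-1,-0.33,0,0],[-1,-0.33,0,0],[-1,-0.33,0,0],[-1,-0.33,0,0],[-0.13,-0.1,0,0],[0,0,0,0],[0,0,0,0]]]' >/dev/null; python3 go.py 0.541 -0.076 0.121
python3 - <<'E'
from h import *
im,d,K,E,p=cam('wrist'); save('w2.png',im)
im,d,K,E,p=cam('side'); save('s2.png',im[180:420,200:520])
E
```

```text
t 12.9 tcp [ 0.5402 -0.0759  0.2211] yaw 0.13 F [-0.  -0.3  0.1] gap 85.1 gf 0.0
turn units 0.0 shift units [-0.01  0.03  4.01]
```

View pics/w2.png

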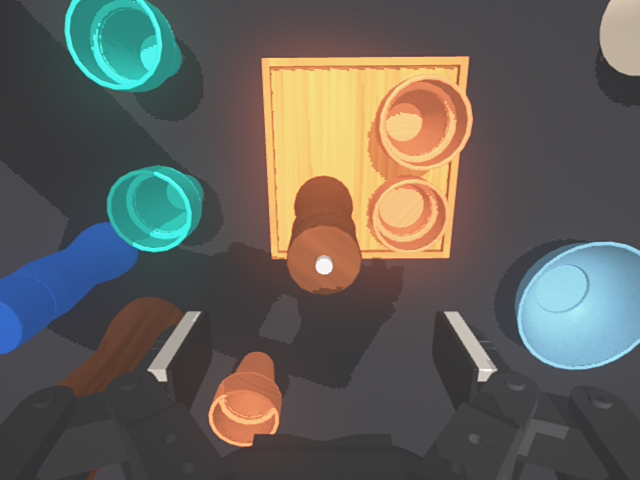

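The mill head at (323,262) is centred between the fingers, and the jar's place is empty. Descend and grip.

```bash
python3 -m handwheel '[[[0,0.03,1,0],[0,0,1,0],[0,0,1,0],[0,0,1,0],[0,0,0,0],[0,0,0,0]]]' >/dev/null;python3 go.py 0.541 -0.076 0.121
python3 -m handwheel '[[[0,0,0,0],[0,0,0,0],[0,0,0,0],[0,0,0,0],[0,0,0,0],[0,0,0,0]]]' 0 50 >/dev/null;python3 go.py 0.496 0.251 0.196
python3 -m handwheel '[[[0,0,-1,0],[0,0,-1,0],[0,0,-1,0],[0,0,0,0]]]' >/dev/null;python3 go.py 0.496 0.251 0.196
```

```text
t 13.75 tcp [ 0.5419 -0.0763  0.122 ] yaw 0.13 F [-0.4  0.1  1. ] gap 84.8 gf 0.0
turn units 0.0 shift units [ 0.02 -0.04  0.04]
t 14.5 tcp [ 0.5417 -0.0767  0.1223] yaw 0.129 F [-1.9  0.2  6. ] gap 43.2 gf 50.6
turn units 0.0 shift units [13.23 -0.12 -2.96]
t 15.0 tcp [ 0.5423 -0.0768  0.1976] yaw 0.129 F [ 0.  -0.2 -2.3] gap 43.1 gf 51.6
turn units 0.0 shift units [13.24 -0.15  0.04]
```

```bash
python3 -m handwheel '[[[1,0,0,0],[1,0,0,0],[1,0,0,0],[1,0,0,0],[1,0,0,0],[1,0,0,0],[1,0,0,0],[1,0,0,0],[1,0,0,0],[1,0,0,0],[1,0,0,0],[1,0,0,0],[1,0,0,0],[0.24,-0.15,0,0],[0,0,0,0]]]' >/dev/null;python3 go.py 0.496 0.251 0.1193
python3 -m handwheel '[[[0,0,0.7,0],[0,0,0.9,0],[0,0,0.8,0],[0,0,0.4,0],[0,0,0.2,0],[0,0,0.1,0],[0,0,0,0],[0,0,0,0]]]' >/dev/null;python3 go.py 0.496 0.251 0.1183
```

```text
t 16.88 tcp [0.4936 0.2509 0.1952] yaw 0.13 F [-0.  -0.6 -2.2] gap 42.8 gf 51.5
turn units 0.0 shift units [-0.01  0.1   3.03]
t 17.88 tcp [0.4952 0.2514 0.1193] yaw 0.129 F [-0.3 -0.5 -2.1] gap 42.9 gf 51.5
turn units 0.0 shift units [-0.02  0.03  0.04]
```

```bash
python3 -m handwheel '[[[0,0,0.05,0],[0,0,0.05,0],[0,0,0,0]]]' >/dev/null; python3 go.py 0.496 0.251 0.1183
python3 -m handwheel '[[[0,0,0,0],[0,0,0,0],[0,0,0,0],[0,0,0,0],[0,0,0,0],[0,0,-1,0],[0,0,-1,0],[0,0,-1,0],[0,0,0,0]]]' 85 >/dev/null;python3 go.py 0.601 0.0055 0.15
```

```text
t 18.25 tcp [0.4952 0.2515 0.1183] yaw 0.13 F [-3.2 -0.7  9.1] gap 42.9 gf 52.7
turn units 0.0 shift units [-0.03  0.03 -0.  ]
t 19.38 tcp [0.4962 0.2517 0.193 ] yaw 0.129 F [-0.6  0.4 -0.7] gap 85.1 gf 0.0
turn units 0.0 shift units [-10.31   2.88   1.73]
```

```bash
python3 -m handwheel '[[[-1,0.28,0,0],[-1,0.28,0,0],[-1,0.28,0,0],[-1,0.28,0,0],[-1,0.28,0,0],[-1,0.28,0,0],[-1,0.28,0,0],[-1,0.28,0,0],[-1,0.28,0,0],[-1,0.28,0,0],[-0.3,0.08,0,0],[0,0,0.9,0],[0,0,0.8,0],[0,0,0,0],[0,0,0,0]]]' 85 >/dev/null;python3 go.py 0.6005 0.0055 0.057
python3 - <<'E'
from m import *
im,d,K,E,p=cam('wrist'); save('w3.png',im)
P=cloud(d,K,E).reshape(-1,3)
for c,zr in (((.6,.0055),(.08,.094)),((.611,-.067),(.05,.062))):
    S=P[(P[:,2]>zr[0])&(P[:,2]<zr[1])&(np.hypot(P[:,0]-c[0],P[:,1]-c[1])<.036)];print(fit(S))
E
```

```text
t 21.25 tcp [0.5995 0.0057 0.149 ] yaw 0.13 F [-0.2  0.  -0.5] gap 85.1 gf 0.0
turn units 0.0 shift units [-0.01  0.04  3.68]
(array([0.6025, 0.0079, 0.0297]), 2913)
(array([ 0.6144, -0.0653,  0.0298]), 1580)
```

View pics/w3.png

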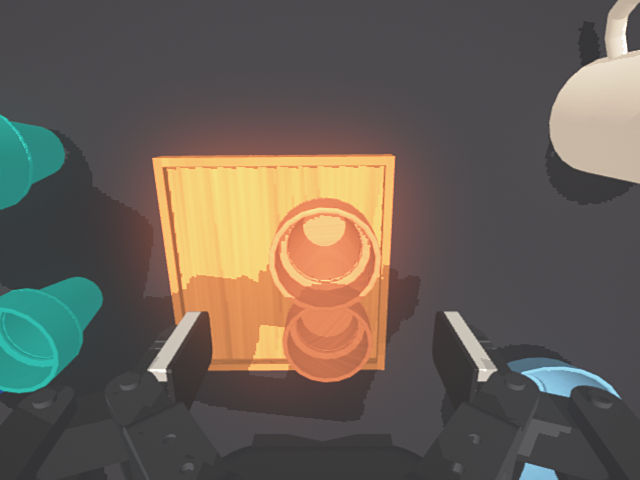

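The wrist view shows the deep cup rim at (325,250), centred between the fingers. The shallow cup is at (327,335). Descend and grip the collar.

```bash
python3 -m handwheel '[[[0,0.05,1,0],[0,0,1,0],[0,0,1,0],[0,0,0.68,0],[0,0,0,0],[0,0,0,0]]]' 85 >/dev/null;python3 go.py 0.601 0.006 0.057
python3 -m handwheel '[[[0,0,0,0],[0,0,0,0],[0,0,0,0],[0,0,0,0],[0,0,0,0]]]' 0 40 >/dev/null;python3 go.py 0.601 0.006 0.157
python3 -m handwheel '[[[0,0,-1,0],[0,0,-1,0],[0,0,-1,0],[0,0,-1,0],[0,0,-0.8,0],[0,0,0,0],[0,0,0,0]]]' >/dev/null;python3 go.py 0.4933 -0.2669 0.177
```

```text
t 22.05 tcp [0.6015 0.0053 0.0577] yaw 0.129 F [ 0.1 -0.5  0.7] gap 84.4 gf 0.0
turn units 0.0 shift units [ 0.03 -0.02  0.03]
t 22.68 tcp [0.6014 0.0052 0.0583] yaw 0.129 F [-1.7 -0.6  5.8] gap 63.6 gf 43.5
turn units 0.0 shift units [ 0.03 -0.01 -3.95]
t 23.55 tcp [0.6    0.0055 0.176 ] yaw 0.129 F [ 0.5  1.3 -1.4] gap 63.8 gf 44.9
turn units 0.0 shift units [-10.25  -5.64  -0.03]
```

```bash
python3 -m handwheel '[[[-0.94,-0.51,0,0],[-0.94,-0.51,0,0],[-0.94,-0.51,0,0],[-0.94,-0.51,0,0],[-0.94,-0.51,0,0],[-0.94,-0.51,0,0],[-0.94,-0.51,0,0],[-0.94,-0.51,0,0],[-0.94,-0.51,0,0],[-0.94,-0.51,0,0],[-0.88,-0.5,0,0],[0,0,0,0],[0,0,0,0]]]' >/dev/null;python3 go.py 0.4935 -0.267 0.078
python3 - <<'E'
from m import *
im,d,K,E,p=cam('wrist'); save('w4.png',im)
for n in('top','side'):
    im,d,K,E,p=cam(n); P=cloud(d,K,E).reshape(-1,3)
    for zr in ((.193,.212),(.075,.086)):
        S=P[(P[:,2]>zr[0])&(P[:,2]<zr[1])&(np.hypot(P[:,0]-.4935,P[:,1]+.267)<.04)];print(n,zr,fit(S) if len(S)>9 else len(S))
    save(n+'4.png',cv2.resize(im[200:330,420:560] if n=='top' else im[260:420,300:470],None,fx=3,fy=3))
E
```

```text
t 25.18 tcp [ 0.4946 -0.2667  0.1759] yaw 0.129 F [ 1.4  0.  -1.7] gap 63.6 gf 44.8
turn units 0.0 shift units [-0.02 -0.04  3.91]
top (0.193, 0.212) (array([ 0.4931, -0.2669,  0.0327]), 99)
top (0.075, 0.086) (array([ 0.4867, -0.2685,  0.0354]), 21)
side (0.193, 0.212) (array([ 0.4928, -0.2662,  0.0311]), 282)
side (0.075, 0.086) (array([ 0.492 , -0.2678,  0.03  ]), 148)
```

View pics/side4.png

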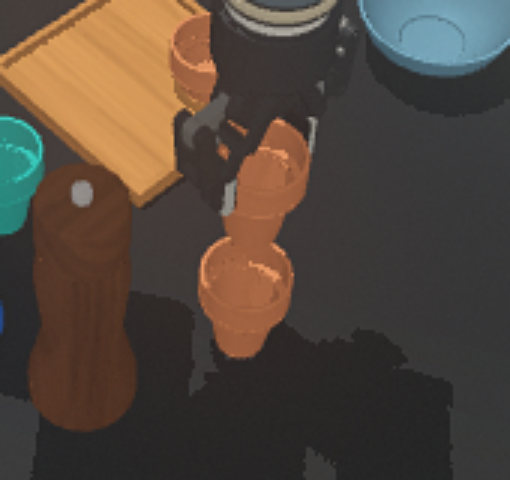

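The held cup is right above the base cup, upright, and fingertips are at its collar. Lower it.

```bash
python3 -m handwheel '[[[-0.02,-0.04,0.8,0],[0,0,0.8,0],[0,0,0.7,0],[0,0,0.5,0],[0,0,0.4,0],[0,0,0.3,0],[0,0,0.2,0],[0,0,0,0]]]' >/dev/null;python3 go.py 0.4935 -0.267 0.078
python3 - <<'E'
from m import *
for n in ('side','top'):
    im,d,K,E,p=cam(n); save(n+'5.png',cv2.resize(im[260:420,300:470],None,fx=3,fy=3))
E
```

```text
t 26.32 tcp [ 0.494  -0.2681  0.0841] yaw 0.129 F [ 0.5 -0.3 -2.5] gap 63.0 gf 44.8
turn units 0.0 shift units [ 0.05 -0.02  0.25]
```

View pics/side5.png

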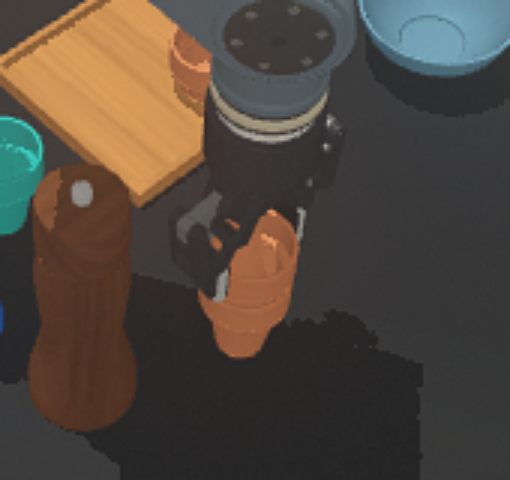

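The deep cup is entering the base cup cleanly, aligned and with no contact force yet. I'll ease down the last 6 mm.

```bash
python3 -m handwheel '[[[0.03,0,0.1,0],[0,0,0.1,0],[0,0,0,0]]]' >/dev/null;python3 go.py 0.4935 -0.267 0.078; python3 -m handwheel '[[[0,0,0.06,0],[0,0,0,0]]]' >/dev/null;python3 go.py 0.4935 -0.267 0.078
```

```text
t 26.8 tcp [ 0.4939 -0.2673  0.0791] yaw 0.129 F [ 0.2  0.7 -1.6] gap 63.4 gf 44.8
turn units 0.0 shift units [ 0.01 -0.01  0.05]
t 27.05 tcp [ 0.4945 -0.2676  0.0784] yaw 0.129 F [-0.5  1.3  2.7] gap 63.3 gf 45.2
turn units 0.0 shift units [ 0.03 -0.04  0.01]
```

```bash
python3 -m handwheel '[[[0,0,0,0],[0,0,0,0],[0,0,0,0],[0,0,0,0],[0,0,-0.5,0],[0,0,-1,0],[0,0,-1,0],[0,0,-1,0],[0,0,0,0]]]' 85 >/dev/null;python3 go.py 0.6125 -0.0675 0.16
python3 - <<'E'
from m import *
for n in('top','side'):
    im,d,K,E,p=cam(n); P=cloud(d,K,E).reshape(-1,3)
    S=P[(P[:,2]>.07)&(P[:,2]<.12)&(np.hypot(P[:,0]-.4935,P[:,1]+.267)<.04)]
    zt=np.percentile(S[:,2],98);print(n,zt,fit(S[S[:,2]>zt-.006]))
E
```

```text
t 28.18 tcp [ 0.4954 -0.2684  0.168 ] yaw 0.129 F [-0.3 -0.1 -0.9] gap 84.9 gf 0.0
turn units 0.0 shift units [7.37 5.68 0.31]
top 0.10961866772075153 (array([ 0.4915, -0.2657,  0.0311]), 38)
side 0.10893384130836954 (array([ 0.4932, -0.2678,  0.03  ]), 173)
```

Deep cup nested: rim at z 0.109, expected 0.108. Next, the shallow cup.

```bash
python3 -m handwheel '[[[0.92,0.71,0,0],[0.92,0.71,0,0],[0.92,0.71,0,0],[0.92,0.71,0,0],[0.92,0.71,0,0],[0.92,0.71,0,0],[0.92,0.71,0,0],[0.92,0.71,0.3,0],[0,0,1,0],[0,0,1,0],[0,0,0,0],[0,0,0,0]]]' >/dev/null;python3 go.py 0.6125 -0.0675 0.027
python3 - <<'E'
from m import *
im,d,K,E,p=cam('wrist'); save('w6.png',im)
E
```

```text
t 29.77 tcp [ 0.6111 -0.0668  0.1077] yaw 0.129 F [-0.2 -0.  -0. ] gap 84.8 gf 0.0
turn units 0.0 shift units [-0.04  0.05  3.23]
```

View pics/w6.png

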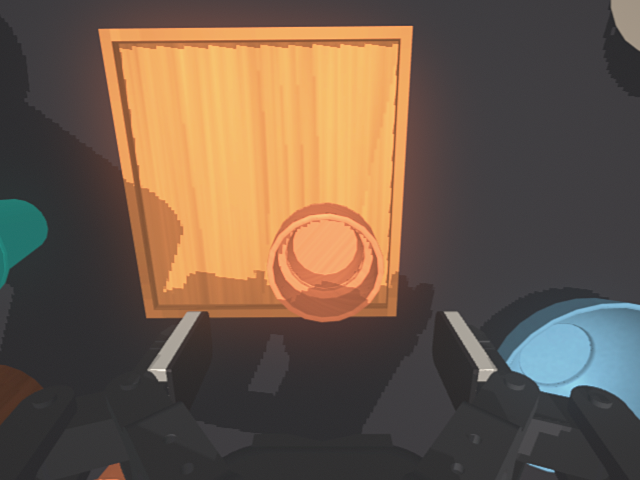

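The shallow cup rim at (326,262) is centred, and the bowl is clear of the fingers. Descend and grip.

```bash
python3 -m handwheel '[[[-0.04,0.05,1,0],[0,0,1,0],[0,0,0.8,0],[0,0,0.4,0],[0,0,0,0],[0,0,0,0]]]' >/dev/null;python3 go.py 0.6125 -0.0675 0.027
python3 -m handwheel '[[[0,0,0,0],[0,0,0,0],[0,0,0,0],[0,0,0,0],[0,0,0,0]]]' 0 40 >/dev/null;python3 go.py 0.6125 -0.0675 0.027
python3 -m handwheel '[[[0,0,-1,0],[0,0,-1,0],[0,0,-1,0],[0,0,-1,0],[0,0,-1,0],[0,0,0,0],[0,0,0,0]]]' >/dev/null;python3 go.py 0.4943 -0.267 0.155
```

```text
t 30.57 tcp [ 0.6131 -0.0676  0.0285] yaw 0.129 F [ 0.3 -0.1  0. ] gap 85.0 gf 0.0
turn units 0.0 shift units [ 0.01 -0.02  0.06]
t 31.2 tcp [ 0.613  -0.0676  0.0292] yaw 0.13 F [-0.2  0.9  5.5] gap 63.6 gf 43.5
turn units 0.0 shift units [ 0.01 -0.02  0.09]
t 32.08 tcp [ 0.6117 -0.0672  0.1519] yaw 0.129 F [-0.2 -0.6 -0.9] gap 63.4 gf 44.5
turn units 0.0 shift units [-7.32 -5.69 -0.12]
```

```bash
python3 -m handwheel '[[[-0.92,-0.71,-0.12,0],[-0.92,-0.71,0,0],[-0.92,-0.71,0,0],[-0.92,-0.71,0,0],[-0.92,-0.71,0,0],[-0.92,-0.71,0,0],[-0.92,-0.71,0,0],[-0.9,-0.7,0,0],[0,0,0,0],[0,0,0,0]]]' >/dev/null;python3 go.py 0.4943 -0.267 0.1087
python3 - <<'E'
from m import *
for n in('top','side'):
    im,d,K,E,p=cam(n); P=cloud(d,K,E).reshape(-1,3)
    for zr in ((.171,.185),(.102,.113)):
        S=P[(P[:,2]>zr[0])&(P[:,2]<zr[1])&(np.hypot(P[:,0]-.4935,P[:,1]+.267)<.035)];print(n,zr,fit(S) if len(S)>9 else len(S))
E
```

```text
t 33.33 tcp [ 0.4952 -0.2669  0.1548] yaw 0.129 F [ 0.3  0.  -1. ] gap 63.7 gf 44.6
turn units 0.0 shift units [-0.   -0.03  1.84]
top (0.171, 0.185) (array([ 0.4947, -0.2648,  0.029 ]), 22)
top (0.102, 0.113) 0
side (0.171, 0.185) (array([ 0.4941, -0.2675,  0.0303]), 199)
side (0.102, 0.113) (array([ 0.493 , -0.2681,  0.0301]), 135)
```

```bash
python3 -m handwheel '[[[-0.02,-0.04,0.4,0],[0,0,0.4,0],[0,0,0.4,0],[0,0,0.3,0],[0,0,0.2,0],[0,0,0,0],[0,0,0,0]]]' >/dev/null;python3 go.py 0.4943 -0.267 0.1087; python3 -m handwheel '[[[0,0,0.09,0],[0,0,0,0]]]' >/dev/null;python3 go.py 0.4943 -0.267 0.1087
```

```text
t 34.3 tcp [ 0.4948 -0.2685  0.1135] yaw 0.129 F [-0.6 -0.4 -0.6] gap 63.0 gf 44.6
turn units 0.0 shift units [ 0.06 -0.01  0.19]
t 34.55 tcp [ 0.4946 -0.2684  0.1111] yaw 0.129 F [-0.1  0.1 -1.6] gap 63.4 gf 44.6
turn units 0.0 shift units [ 0.06 -0.01  0.1 ]
```

```bash
python3 -m handwheel '[[[0.03,0,0.08,0],[0,0,0,0]]]' >/dev/null;python3 go.py 0.4943 -0.267 0.1087;  python3 -m handwheel '[[[0,0,0.04,0],[0,0,0,0]]]' >/dev/null;python3 go.py 0.4943 -0.267 0.1087
```

```text
t 34.8 tcp [ 0.4947 -0.2677  0.1092] yaw 0.129 F [-0.4 -0.4 -0.1] gap 63.4 gf 44.6
turn units 0.0 shift units [ 0.03 -0.01  0.02]
t 35.05 tcp [ 0.4949 -0.2679  0.1091] yaw 0.129 F [-0.5  0.6  6.7] gap 63.5 gf 45.2
turn units 0.0 shift units [ 0.04 -0.02  0.02]
```

Contact at the expected height; release and check.

```bash
python3 -m handwheel '[[[0,0,0,0],[0,0,0,0],[0,0,0,0],[0,0,0,0],[0,0,-0.5,0],[0,0,-1,0],[0,0,-1,0],[0,0,-1,0],[0,0,-0.5,0],[0,0,0,0],[0,0,0,0]]]' 85 >/dev/null;python3 go.py 0.496 0.251 0.22
python3 - <<'E'
from m import *
ims=[]
for n in('top','side'):
    im,d,K,E,p=cam(n); P=cloud(d,K,E).reshape(-1,3)
    S=P[(P[:,2]>.07)&(P[:,2]<.16)&(np.hypot(P[:,0]-.4935,P[:,1]+.267)<.04)]
    zt=np.percentile(S[:,2],98);print(n,zt,fit(S[S[:,2]>zt-.006]))
    for o,c,r in(('jar',(.607,.2635),.018),('mill',(.4955,.2515),.0145)):
        S=P[(P[:,2]>.1)&(np.hypot(P[:,0]-c[0],P[:,1]-c[1])<.04)]
        if len(S)<20: print(n,o,'hidden');continue
        zt=np.percentile(S[:,2],98);print(n,o,zt,fit(S[S[:,2]>zt-.006]))
    if n=='side': save('side7.png',im)
E
```

```text
t 36.42 tcp [ 0.494  -0.2672  0.2073] yaw 0.129 F [-0.6  0.1 -1.2] gap 85.0 gf 0.0
turn units 0.0 shift units [20.54  2.75 -0.49]
top 0.13651348212516204 (array([ 0.4932, -0.2665,  0.0299]), 99)
top jar 0.1578433833856589 (array([0.606 , 0.2632, 0.0178]), 328)
top mill 0.16091952345287305 (array([0.4882, 0.2581, 0.0123]), 74)
side 0.13706730836481312 (array([ 0.4935, -0.269 ,  0.03  ]), 189)
side jar 0.15566507610779792 (array([0.6112, 0.2568, 0.0232]), 94)
side mill 0.15935326895166171 (array([0.4921, 0.255 , 0.0129]), 73)
```

View pics/side7.png

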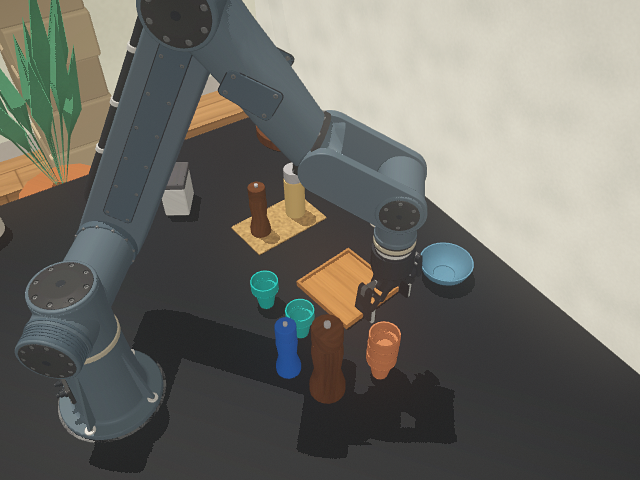

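The side view shows the stack upright at (384,345), its rim at z 0.1365 (expected 0.136), with the mill at (258,210) and the jar at (295,192) on the mat. Now I fetch the mill.

```bash
python3 -m handwheel '[[[1,0.13,-0.5,0],[1,0.13,0,0],[1,0.13,0,0],[1,0.13,0,0],[1,0.13,0,0],[1,0.13,0,0],[1,0.13,0,0],[1,0.13,0,0],[1,0.13,0,0],[1,0.13,0,0],[1,0.13,0,0],[1,0.13,0,0],[1,0.13,0,0],[1,0.13,0,0],[1,0.13,0,0],[1,0.13,0,0],[1,0.13,0,0],[1,0.13,0,0],[1,0.13,0,0],[1,0.13,0,0]]]' >/dev/null; python3 -m handwheel '[[[0.5,0.13,0,0],[0,0,0,0],[0,0,0,0]]]' >/dev/null; python3 go.py 0.4955 0.2515 0.1183
python3 - <<'E'
from m import *
im,d,K,E,p=cam('wrist'); save('w8.png',im)
E
```

```text
t 39.4 tcp [0.4958 0.249  0.2206] yaw 0.129 F [ 0.  -0.5  0.3] gap 85.5 gf 0.0
turn units 0.0 shift units [0.1  0.   4.09]
```

View pics/w8.png

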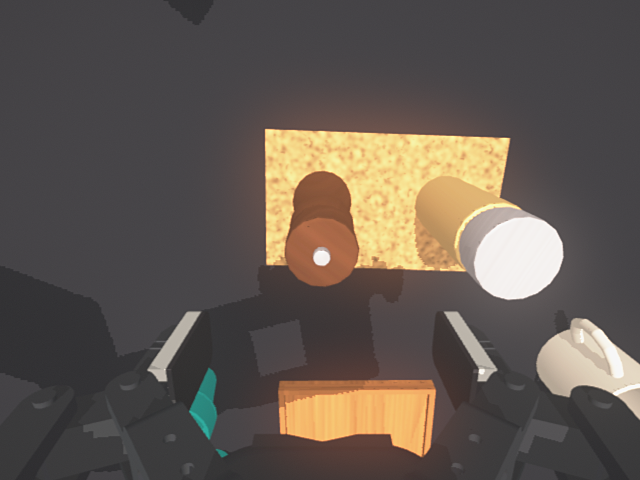

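The mill head at (321,252) matches the first-grasp view, with the jar clear on the right. Descend and grip.

```bash
python3 -m handwheel '[[[0.1,0,1,0],[0,0,1,0],[0,0,1,0],[0,0,0.8,0],[0,0,0.22,0],[0,0,0,0],[0,0,0,0]]]' >/dev/null;python3 go.py 0.4955 0.2515 0.1183
python3 -m handwheel '[[[0,0,0,0],[0,0,0,0],[0,0,0,0],[0,0,0,0],[0,0,0,0],[0,0,0,0]]]' 0 50 >/dev/null;python3 go.py 0.4955 0.2515 0.1183
python3 -m handwheel '[[[0,0,-1,0],[0,0,-1,0],[0,0,-1,0],[0,0,0,0]]]' >/dev/null;python3 go.py 0.5417 -0.0767 0.196
```

```text
t 40.33 tcp [0.4965 0.2519 0.121 ] yaw 0.129 F [-0.   0.1  0.6] gap 85.4 gf 0.0
turn units 0.0 shift units [-0.01 -0.04  0.11]
t 41.08 tcp [0.4959 0.252  0.1207] yaw 0.129 F [-2.2 -0.6  4.4] gap 42.9 gf 50.3
turn units 0.0 shift units [-0.02 -0.02  0.1 ]
t 41.58 tcp [0.4969 0.2523 0.1962] yaw 0.129 F [ 0.6  0.1 -2.1] gap 43.1 gf 51.7
turn units 0.0 shift units [-13.28   0.08   0.  ]
```

```bash
python3 -m handwheel '[[[-1,0,0,0],[-1,0,0,0],[-1,0,0,0],[-1,0,0,0],[-1,0,0,0],[-1,0,0,0],[-1,0,0,0],[-1,0,0,0],[-1,0,0,0],[-1,0,0,0],[-1,0,0,0],[-1,0,0,0],[-1,0,0,0],[-0.27,0.08,0,0],[0,0,0,0],[0,0,0,0]]]' >/dev/null;python3 go.py 0.5417 -0.0762 0.1257
python3 -m handwheel '[[[0,0,0.8,0],[0,0,0.8,0],[0,0,0.5,0],[0,0,0.4,0],[0,0,0.2,0],[0,0,0,0],[0,0,0,0]]]' >/dev/null;python3 go.py 0.5417 -0.0762 0.1247
```

```text
t 43.58 tcp [ 0.54   -0.0757  0.1945] yaw 0.13 F [ 0.1  0.1 -2.4] gap 42.9 gf 51.7
turn units 0.0 shift units [-0.03  0.07  2.75]
t 44.45 tcp [ 0.541 -0.077  0.128] yaw 0.129 F [-0.  -0.9 -2.1] gap 42.6 gf 51.7
turn units 0.0 shift units [0.03 0.03 0.13]
```

```bash
python3 -m handwheel '[[[0.02,0.02,0.1,0],[0,0,0.03,0],[0,0,0,0],[0,0,0,0]]]' >/dev/null;python3 go.py 0.5417 -0.0762 0.1247
python3 -m handwheel '[[[0,0,0.04,0],[0,0,0,0]]]' >/dev/null;python3 go.py 0.5417 -0.0762 0.1247
```

```text
t 44.95 tcp [ 0.5412 -0.0763  0.1247] yaw 0.129 F [-1.1  0.2  2.4] gap 42.8 gf 52.1
turn units 0.0 shift units [0.   0.02 0.  ]
t 45.2 tcp [ 0.5412 -0.0764  0.1247] yaw 0.13 F [-2.6 -0.2  8.8] gap 43.0 gf 52.9
turn units 0.0 shift units [ 0.01  0.02 -0.  ]
```

```bash
python3 -m handwheel '[[[0,0,0,0],[0,0,0,0],[0,0,0,0],[0,0,0,0],[0,0,-0.5,0],[0,0,-1,0],[0,0,-1,0],[0,0,-1,0],[0,0,-0.5,0],[0,0,0,0]]]' 85 >/dev/null;python3 go.py 0.6075 0.2634 0.1175
```

```text
t 46.45 tcp [ 0.5415 -0.0764  0.2244] yaw 0.129 F [-0.6  1.  -0.4] gap 84.9 gf 0.0
turn units 0.0 shift units [13.14  4.36  4.27]
```

```bash
python3 -m handwheel '[[[1,0.33,0,0],[1,0.33,0,0],[1,0.33,0,0],[1,0.33,0,0],[1,0.33,0,0],[1,0.33,0,0],[1,0.33,0,0],[1,0.33,0,0],[1,0.33,0,0],[1,0.33,0,0],[1,0.33,0,0],[1,0.33,0,0],[1,0.33,0,0],[0.14,0.07,0,0],[0,0,0,0],[0,0,0,0]]]' >/dev/null;python3 go.py 0.6075 0.2634 0.1175
python3 -m handwheel '[[[0,0,1,0],[0,0,1,0],[0,0,1,0],[0,0,0.8,0],[0,0,0.3,0],[0,0,0,0],[0,0,0,0]]]' >/dev/null;python3 go.py 0.6075 0.2634 0.1175
```

```text
t 48.45 tcp [0.6064 0.2624 0.2229] yaw 0.128 F [-1.1 -0.5 -0.4] gap 85.0 gf 0.0
turn units 0.0 shift units [0.04 0.05 4.22]
t 49.33 tcp [0.6075 0.2635 0.1219] yaw 0.129 F [-1.1  0.4  0. ] gap 85.2 gf 0.0
turn units 0.0 shift units [-0.   -0.    0.18]
```

```bash
python3 -m handwheel '[[[0,0,0.15,0],[0,0,0,0],[0,0,0,0],[0,0,0,0]]]' >/dev/null
python3 -m handwheel '[[[0,0,0,0],[0,0,0,0],[0,0,0,0],[0,0,0,0],[0,0,0,0],[0,0,0,0]]]' 0 50 >/dev/null;python3 go.py 0.5315 -0.0026 0.19
python3 -m handwheel '[[[0,0,-1,0],[0,0,-1,0],[0,0,-1,0],[0,0,0,0]]]' >/dev/null;python3 go.py 0.5315 -0.0026 0.19
```

```text
t 50.58 tcp [0.6075 0.2637 0.1176] yaw 0.129 F [1.5 1.4 4.2] gap 51.0 gf 52.8
turn units 0.0 shift units [-10.17  -4.38  -2.91]
t 51.08 tcp [0.6067 0.2637 0.1928] yaw 0.129 F [-0.4 -1.3 -1.8] gap 51.0 gf 52.9
turn units 0.0 shift units [-10.17  -4.36   0.11]
```

```bash
python3 -m handwheel '[[[-1,-0.43,0,0],[-1,-0.43,0,0],[-1,-0.43,0,0],[-1,-0.43,0,0],[-1,-0.43,0,0],[-1,-0.43,0,0],[-1,-0.43,0,0],[-1,-0.43,0,0],[-1,-0.43,0,0],[-1,-0.43,0,0],[-0.15,-0.03,0,0],[0,0,0,0],[0,0,0,0]]]' >/dev/null;python3 go.py 0.5315 -0.0025 0.1216
python3 -m handwheel '[[[0,0,0.8,0],[0,0,0.8,0],[0,0,0.5,0],[0,0,0.4,0],[0,0,0.2,0],[0,0,0,0],[0,0,0,0],[0,0,0,0]]]' >/dev/null;python3 go.py 0.5315 -0.0025 0.1216
```

```text
t 52.7 tcp [ 0.5319 -0.0012  0.1916] yaw 0.13 F [-0.6  0.3 -1.7] gap 51.0 gf 52.9
turn units 0.0 shift units [-0.05 -0.02  2.8 ]
t 53.7 tcp [ 0.5325 -0.0021  0.125 ] yaw 0.129 F [-0.2  0.  -2.8] gap 51.0 gf 53.0
turn units 0.0 shift units [-0.01 -0.04  0.14]
```

```bash
python3 -m handwheel '[[[-0.01,-0.04,0.1,0],[0,0,0.03,0],[0,0,0,0],[0,0,0,0]]]' >/dev/null;python3 go.py 0.5315 -0.0025 0.1216
python3 -m handwheel '[[[0,0,0.03,0],[0,0,0,0]]]' >/dev/null;python3 go.py 0.5315 -0.0025 0.1216
```

```text
t 54.2 tcp [ 0.531  -0.0024  0.1215] yaw 0.129 F [-1.2  0.1  1.5] gap 51.1 gf 53.2
turn units 0.0 shift units [-0.01  0.02 -0.  ]
t 54.45 tcp [ 0.5311 -0.0024  0.1214] yaw 0.13 F [-1.7  0.2  6.7] gap 50.9 gf 53.7
turn units 0.0 shift units [-0.    0.01 -0.01]
```

Release, lift, retreat to the left, and compare with the start.

```bash
python3 -m handwheel '[[[0,0,0,0],[0,0,0,0],[0,0,0,0],[0,0,0,0],[0,0,-0.5,0],[0,0,-1,0],[0,0,-1,0],[0,0,-1,0],[0,0,-0.5,0],[1,0,0,0],[1,0,0,0],[1,0,0,0],[1,0,0,0],[1,0,0,0],[1,0,0,0],[1,0,0,0],[1,0,0,0],[1,0,0,0],[1,0,0,0],[0,0,0,0]]]' 85 >/dev/null
python3 - <<'E'
from m import *
ims=[]
for n in('top','side'):
    im,d,K,E,p=cam(n); z=np.load(n+'0.npz')
    for lab,dd in(('start',z['d']),('now',d)):
        P=cloud(dd,K,E).reshape(-1,3)
        for o,c in(('jar',(.5305,-.003)),('mill',(.54,-.076)),('stack',(.493,-.267)),('mug',(.789,.109)),('bowl',(.789,-.13))):
            S=P[(P[:,2]>.03)&(np.hypot(P[:,0]-c[0],P[:,1]-c[1])<(.036 if o!='bowl' else .07))]
            if len(S)<20: continue
            zt=np.percentile(S[:,2],98);print(n,lab,o,zt.round(4),fit(S[S[:,2]>zt-.006]))
    save(n+'9.png',im)
E
python3 go.py 0.5 0 .2
```

```text
top start jar 0.1615 (array([ 0.5301, -0.0028,  0.0179]), 363)
top start mill 0.1628 (array([ 0.5392, -0.076 ,  0.0148]), 191)
top start stack 0.0827 (array([ 0.4915, -0.2659,  0.03  ]), 125)
top start mug 0.0908 (array([0.7887, 0.1092, 0.0354]), 30)
top start bowl 0.0532 (array([ 0.7894, -0.1307,  0.0618]), 211)
top now jar 0.1615 (array([ 0.5302, -0.0014,  0.0179]), 331)
top now mill 0.1651 (array([ 0.5341, -0.0712,  0.013 ]), 81)
top now stack 0.1372 (array([ 0.4932, -0.2665,  0.0301]), 158)
top now mug 0.0927 (array([0.7885, 0.1089, 0.0354]), 28)
top now bowl 0.0534 (array([ 0.7893, -0.1307,  0.0619]), 223)
side start jar 0.1598 (array([ 0.5301, -0.0061,  0.0186]), 293)
side start mill 0.1609 (array([ 0.541 , -0.0763,  0.0149]), 199)
side start stack 0.0812 (array([ 0.4921, -0.2677,  0.0302]), 170)
side start mug 0.0915 (array([0.789 , 0.1088, 0.0347]), 36)
side start bowl 0.0518 (array([ 0.7898, -0.1332,  0.0618]), 257)
side now jar 0.16 (array([ 0.5308, -0.0057,  0.0182]), 290)
side now mill 0.1608 (array([ 0.5403, -0.0772,  0.0155]), 209)
side now stack 0.1368 (array([ 0.4935, -0.2688,  0.0301]), 196)
side now mug 0.0911 (array([0.7889, 0.1088, 0.0349]), 30)
side now bowl 0.0523 (array([ 0.7898, -0.1332,  0.062 ]), 223)
t 57.05 tcp [0.4986 0.2452 0.2204] yaw 0.13 F [-0.2  0.4 -0.6] gap 85.1 gf 0.0
turn units 0.0 shift units [-9.73 -1.22  0.82]
```

View pics/side9.png

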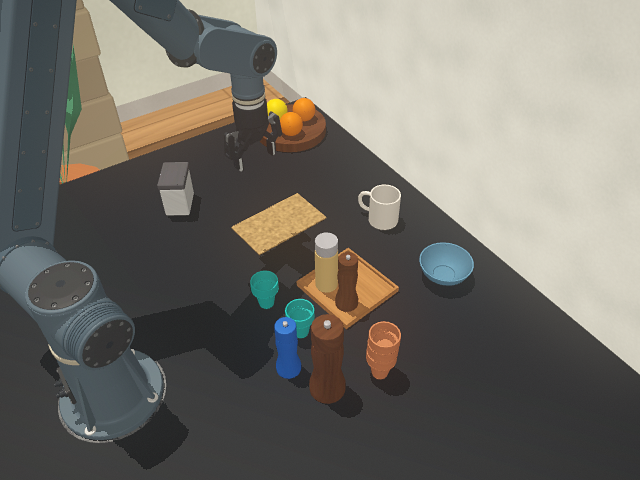

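The side view shows the jar at (326,263) and the mill at (347,282), within about 1 mm of their start positions in this camera. The stack stands upright at (383,348), the bystanders have not moved, and the gripper is clear. The top camera's mill fit differs by a few mm on fewer than half the points, most likely because the arm hides part of it; the side view is clean.

```bash
python3 -c "
from station import sign_off; print(sign_off())"
```

```text
the job is handed in; nothing more can be done
None
```

The job is handed in at about 57 s: both cups are nested in the base cup with the stack upright, and the jar and mill are back upright in the tray within about 1 mm of their starting spots. The mug and bowl measured unmoved; the tin I checked only by eye.

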